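Release the ratchet jaw of the twin clamp

TASK

The longer of the two timber offcuts in the twin ratchet clamp is to be taken out next, so open the bay it lies in: with the fingertips press down the release paddle on that bay's sliding jaw and, keeping it pressed, push the jaw outward along the bar until it is fully back against its end block, then move clear. It is all fingertip work and nothing may be lifted: leave both offcuts where they lie, the other jaw as it is, and do not disturb the other things on the table.

Things in the scene. Friction and masses are not known exactly. Their poses are not given: they have to be found in the camera images.
- clamp: twin-bay ratchet clamp screwed to the saw table: grey base 110 x 520 mm, a toothed steel bar 50 mm wide lengthwise on it with its top 40 mm above the table, a fixed jaw block (40 mm along the bar, 84 mm above the table) in the middle and one sliding jaw on either side, end blocks at the ends. Origin: middle of the base on the table; y runs along the bar (+y towards the robot's left, within 0.25 rad), z up.
- left_jaw (a joint): how far the left sliding jaw (on the clamp's +y side) stands out from the middle, m: 0 = innermost, 0.110 = fully back against its end block; it starts at about 0.035 to 0.058. The steel inner face is 60 mm + this value from the clamp's middle. The ratchet blocks it outward (teeth every 12 mm) until its release is down; then it slides with about 3 N of friction.
- left_release (a joint): how far the left jaw's release paddle is pressed down, m: 0 = up, 0.012 = on its stop. Spring: 3 N at the start, 7.5 N at the stop. The ratchet is free beyond about 0.007 and only while the paddle is held down; let go, it springs up.
- left_paddle (a point): middle of the top of the left jaw's steel release paddle, a flat plate 52 mm across the bar by 40 mm along it, 8 mm thick, 90 mm above the table when up; it rides on the jaw, 36 mm outward of the jaw's inner face (the jaw's face plate in front of it ends 77 mm above the table). It carries the clamp's axes.
- left_push_plate (a point): middle of the paddle-side (inner) face of the upright push plate of the left jaw, 25 mm outward of the paddle's middle; the plate is 54 mm wide across the bar, 12 mm thick and ends about 120 mm above the table. Push on this face, away from the clamp's middle, to slide the jaw back.
- right_jaw (a joint): how far the right sliding jaw (on the clamp's -y side) stands out from the middle, m: 0 = innermost, 0.110 = fully back against its end block; it starts at about 0.035 to 0.058. The steel inner face is 60 mm + this value from the clamp's middle. The ratchet blocks it outward (teeth every 12 mm) until its release is down; then it slides with about 3 N of friction.
- right_release (a joint): how far the right jaw's release paddle is pressed down, m: 0 = up, 0.012 = on its stop. Spring: 3 N at the start, 7.5 N at the stop. The ratchet is free beyond about 0.007 and only while the paddle is held down; let go, it springs up.
- right_paddle (a point): middle of the top of the right jaw's steel release paddle, a flat plate 52 mm across the bar by 40 mm along it, 8 mm thick, 90 mm above the table when up; it rides on the jaw, 36 mm outward of the jaw's inner face (the jaw's face plate in front of it ends 77 mm above the table). It carries the clamp's axes.
- right_push_plate (a point): middle of the paddle-side (inner) face of the upright push plate of the right jaw, 25 mm outward of the paddle's middle; the plate is 54 mm wide across the bar, 12 mm thick and ends about 120 mm above the table. Push on this face, away from the clamp's middle, to slide the jaw back.
- long_offcut_centre (a point): centre of the long offcut: plain timber block 140 mm across the bar, 58 mm along it, 45 mm high, lying on the bar in one of the two bays (left or right varies). Its own y runs along its 140 mm.
- short_offcut_centre (a point): centre of the short offcut: plain timber block 75 mm across the bar, 50 mm along it, 50 mm high, in the other bay.
- carpenter_pencil: bystander: pencil 188 mm long lying on the table in front of the clamp (origin at the underside's centre, as for all bystanders)
- tape_measure: bystander: tape measure 37 x 84 mm, 64 mm high, behind the clamp's right half
- folding_rule: bystander: folded rule 31 x 239 mm, 16 mm high, behind the clamp
- screw_box: bystander: closed cardboard box 62 x 102 mm, 50 mm high, to the right of the clamp
Mind the look-alikes: they are no part of the job. Leave any blue or orange look-alike of the part that bears long_offcut_centre alone.

How it is judged:
On the way, in this order (a step that is already met when the one before it is completed fails the run):
1. the release paddle on the long offcut's side is pressed down, its jaw not yet back (((y of long_offcut_centre in the frame of clamp above 0 m and value of joint left_release above 0.006 m and value of joint left_jaw below 0.09 m) or (y of long_offcut_centre in the frame of clamp below 0 m and value of joint right_release above 0.006 m and value of joint right_jaw below 0.09 m))), for 0.05 s.
2. that jaw is fully back against its end block (((y of long_offcut_centre in the frame of clamp above 0 m and value of joint left_jaw above 0.104 m) or (y of long_offcut_centre in the frame of clamp below 0 m and value of joint right_jaw above 0.104 m))), for 0.1 s.
At the end, for the whole second after the job is handed in: The jaw on the long offcut's side is within 6 mm of its end block with its paddle let up again; the other jaw is within 10 mm, both offcuts within 20 mm and every bystander within 25 mm of where it was at the start (((y of long_offcut_centre in the frame of clamp above 0 m and value of joint left_jaw above 0.104 m and value of joint left_release below 0.008 m and distance of right_push_plate from where it was at the start of the episode below 0.01 m) or (y of long_offcut_centre in the frame of clamp below 0 m and value of joint right_jaw above 0.104 m and value of joint right_release below 0.008 m and distance of left_push_plate from where it was at the start of the episode below 0.01 m)) and distance of each of long_offcut_centre, short_offcut_centre from where it was at the start of the episode below 0.02 m and distance of each of carpenter_pencil, tape_measure, folding_rule, screw_box from where it was at the start of the episode below 0.025 m); the robot touches nothing.
It fails at once if an offcut is lifted or shoved (over 20 mm) (distance of any of long_offcut_centre, short_offcut_centre from where it was at the start of the episode above 0.02 m).
It fails at once if an offcut is raised more than 10 mm off the bar (height (world z) of long_offcut_centre above 0.0725 m or height (world z) of short_offcut_centre above 0.075 m).
It fails at once if the other jaw is moved more than 10 mm ((y of long_offcut_centre in the frame of clamp above 0 m and distance of right_push_plate from where it was at the start of the episode above 0.01 m) or (y of long_offcut_centre in the frame of clamp below 0 m and distance of left_push_plate from where it was at the start of the episode above 0.01 m)).
It fails at once if the other jaw's release is pressed ((y of long_offcut_centre in the frame of clamp above 0 m and value of joint right_release above 0.0095 m) or (y of long_offcut_centre in the frame of clamp below 0 m and value of joint left_release above 0.0095 m)).
It fails at once if a bystander is disturbed (over 25 mm) (distance of any of carpenter_pencil, tape_measure, folding_rule, screw_box from where it was at the start of the episode above 0.025 m).
It also fails if it takes over 32 s, if anything falls off the work surface, if the arm or the gripper's body presses on something with over 40 N, if the wrist force passes 120 N, or if a joint passes its speed limit or range.

ROBOT

A 7-joint arm with a two-finger parallel gripper is mounted at the origin on a cart in front of the work surface, level with it; the furniture and walls round the work are solid. World frame = base frame: x ahead of the robot, y to its left, z up, the work surface at z = 0. Lengths are in m, angles in rad, forces in N, time in s.
With the tool pointing down it reaches from about 0.4 to 0.875 m from the base axis. Payload 19.3 kg.
Tool frame: the origin (TCP) lies between the finger pads; the fingertips stand 17 mm ahead of it and the grasp point (between the pads) lies 2 mm behind it (bot.tips_ahead is the z of the fingertips in the tool frame, in m); z points along the fingers, y is the direction in which the jaws open and shut (so a half turn about z gives the same grasp; the last joint's range is limited). The gripper opens to 85 mm and grips with 20 to 120 N. Pads are 22 mm wide; open, the fingers measure 114 mm over their backs; the gripper's body (76 mm by 85 mm) begins 54 mm behind the grasp point. The pads swing forward as they close: fully open they stand 13 mm farther back than shut.
Start: joints at [1.13, 0.521, -0.036, 1.599, 0.021, 1.021, -0.113], TCP at [0.226, -0.583, 0.209] pointing down, gripper open.
Joint ranges: [-2.91, 2.91], [-0.3, 2.13], [-1.5, 1.42], [0.17, 2.43], [-1.26, 4.41], [0.16, 1.93], [-2.52, 2.52]. Speed limits (rad/s): [1.89, 1.89, 2.39, 2.39, 3.01, 3.01, 3.01].

INTERFACE

Orientations are given as [roll, pitch, yaw] about the fixed x, y, z axes, in that order (R = Rz(yaw) Ry(pitch) Rx(roll)).
In Python, from workcell import telemetry, cams, job, bot gives the robot as it stands.
- The arm moves only by the tool arm_command, never from a script. Its argument "deltas" is a list of rows, each a list of 7 numbers: the opening, from -1 (shut) to 1 (fully open), so that 0 is half open, then the shift along the tool's x, y, z normalised to -1 to 1, where 1 is 150 mm, then the turn, a rotation vector about the tool's x, y, z normalised to -1 to 1, where 1 is 45 degrees. In form: [[hand, tx, ty, tz, rx, ry, rz], ...]. A call has 1 to 8 rows; each row is the pose to reach, as a shift and turn from the pose commanded when the call began, along the tool's axes at that moment; what a row does not reach only later rows make up. A row lasts 1/8 s, in which the tool goes at most 62.5 mm and 10.7 degrees, less where a joint would pass 70% of its speed; a pose out of reach is approached as far as the arm can. A call with a number of a shift or a turn outside -1 to 1 is refused whole. A call with a gripper value outside its range is refused whole. The fingers move at their own pace and stop on an object; "newtons" is the grip in N (left out, the last holds). Time passes only in rows, so rows that repeat a pose let the fingers close. It gives the time, the measured TCP pose, the force and the opening at its end, in the units of the state.
- telemetry.observe(): the state, without advancing time (a new reading comes with each control period).
- cams.grab_frame(name): name is "scene" or "side" or "wrist"; returns the picture (400x640x3 uint8, blue, green, red); there is no depth.
- cams.get_calibration(name): a dict with "fx", "fy", "cx", "cy" (pixels), "R" (3x3) and "t" (3): a world point X has camera coordinates R X + t. Camera axes: x right, y down, z forward; pixel columns grow to the right and rows downward; lengths in m; the calibration is good to about 2 mm. A picture is of the moment at which its call begins: read the wrist's pose just before it. get_calibration takes no time and is no camera call; for the wrist camera it gives the pose at the moment of the call.
- job.job_done(): hands the job in, once; it reports no verdict.
The state is a dict: "clock": time; "qpos": joint angles; "qd": joint speeds; "joint_efforts": joint torques, N m; "position": TCP position; "tool_rot": TCP orientation; "force": force on the tool from outside, world axes, zero at the start; "moment": the same for the moment, N m; "grip_width": finger opening in m.
Only numpy, scipy, OpenCV 4.12 (cv2) and the standard library are available. Lean on these libraries where they do the work, as an engineer would, in place of code of your own. Each camera call takes 0.05 s, during which the arm holds its last target.

## Working session

There is one attempt and no reset: what is moved stays moved. The work goes in short steps, Python scripts to look and compute and a tool call to move; the robot and the scene stay as the last step left them, time stands still between calls to the robot, and variables do not carry over. Pictures are saved under pics/ and viewed, and the job is handed in when it is done.

Besides the shell and the picture viewer there is one more tool, called after ">>>" by a JSON object that holds its "fn" and its "kwargs", one argument or row to a line. arm_command: Moves the arm, as the interface text tells. Its arguments: {"type":"object","properties":{"deltas":{"type":"array","items":{"type":"array","items":{"type":"number"}}},"newtons":{"type":"number"}},"required":["deltas"]}

```bash
mkdir -p pics; ls; python3 - <<'E'
from workcell import telemetry,cams,job,bot
import cv2
print(telemetry.observe()); print(bot.tips_ahead)
for n in("scene","side"):
    cv2.imwrite(f"pics/{n}0.png",cams.grab_frame(n)); print(n,cams.get_calibration(n))
E
```

```text
pics
{'clock': 0.0, 'qpos': array([ 1.12979725,  0.52201352, -0.03630442,  1.60000832,  0.02121884,
        1.02109131, -0.11279203]), 'qd': array([-0.00071273,  0.00088858, -0.00090832, -0.00096307, -0.00118697,
        0.00205595,  0.0005304 ]), 'joint_efforts': array([ 3.67313496e-04, -9.27115417e+01,  1.98000446e+00, -3.69929338e+01,
        1.77946722e-02,  8.13127728e-03,  3.59621811e-05]), 'position': array([ 0.22628961, -0.582207  ,  0.2081262 ]), 'tool_rot': array([-3.14046266e+00,  1.08404092e-04,  3.70787076e-01]), 'force': array([ 0.63344262, -0.51644844,  0.33538237]), 'moment': array([ 0.03756383,  0.00550503, -0.06001191]), 'grip_width': 0.08499364811038373}
0.017
scene {'fx': 462.3374779336985, 'fy': 462.3374779336985, 'cx': 325.6286767725871, 'cy': 197.72876773389137, 'R': array([[ 0.90653231, -0.42210923, -0.00479324],
       [-0.18545281, -0.38803144, -0.90279503],
       [ 0.37921819,  0.81930178, -0.43004438]]), 't': array([-0.52940754,  0.11651457,  1.42832518])}
side {'fx': 378.5494134211938, 'fy': 378.5494134211938, 'cx': 316.4465223606479, 'cy': 203.48449607105505, 'R': array([[-0.81528615, -0.57902335, -0.00636025],
       [-0.361311  ,  0.51726111, -0.77581912],
       [ 0.45250729, -0.63021655, -0.63092333]]), 't': array([0.38028367, 0.3297916 , 0.83484444])}
```

View pics/scene0.png

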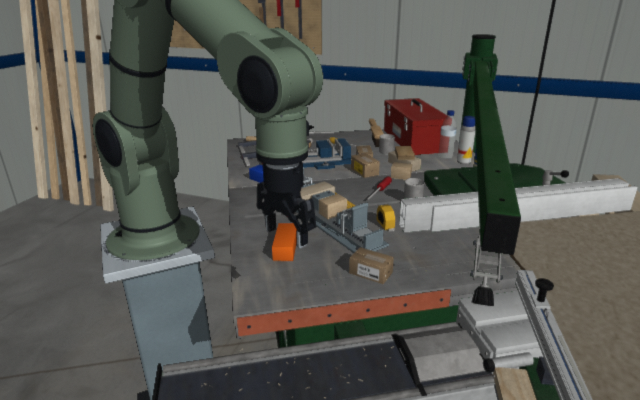

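View pics/side0.png

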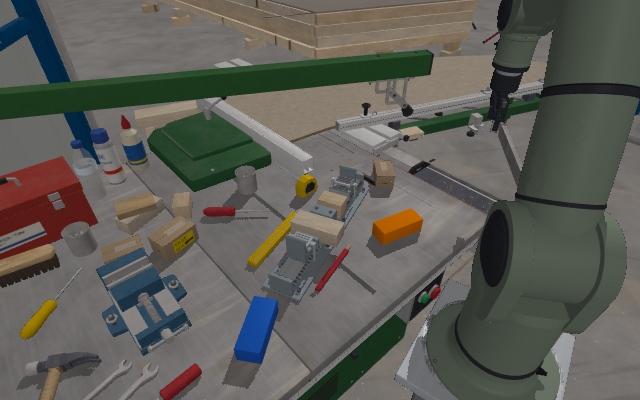

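```bash
python3 - <<'E'
import cv2
a=cv2.imread("pics/side0.png")[150:310,230:410]; cv2.imwrite("pics/sc.png",cv2.resize(a,None,fx=4.4,fy=3.75*1.0 if 0 else 3.7,interpolation=2)) if 0 else cv2.imwrite("pics/sc.png",cv2.resize(a,None,fx=3.7,fy=3.7,interpolation=2))
b=cv2.imread("pics/scene0.png")[160:280,260:410]; cv2.imwrite("pics/scc.png",cv2.resize(b,None,fx=5,fy=5,interpolation=2))
E
```

```text
(no output)
```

View pics/sc.png

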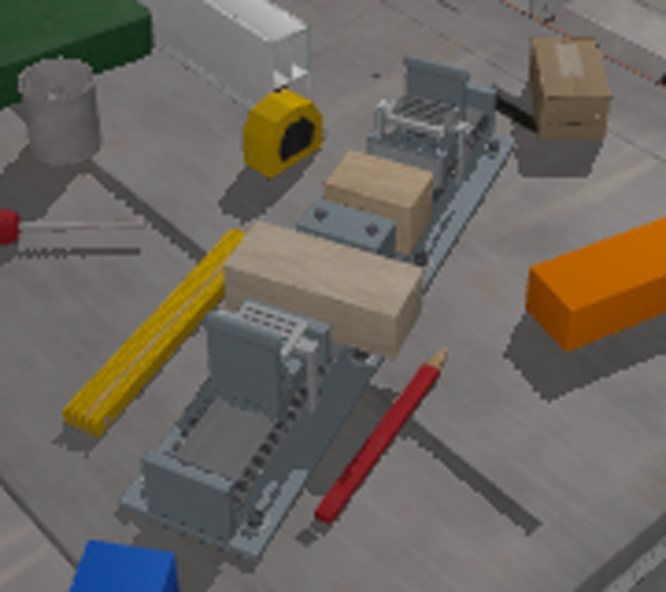

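View pics/scc.png

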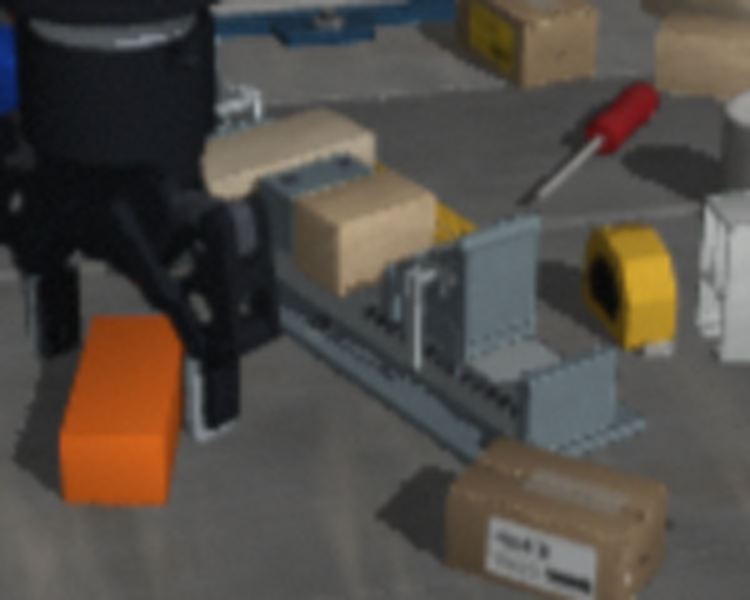

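```bash
cat > h.py <<'E'
import numpy as np
from workcell import telemetry,cams,job,bot
def ray(c,uv,z):
    R,t=c["R"],c["t"]; d=R.T@np.array([(uv[0]-c["cx"])/c["fx"],(uv[1]-c["cy"])/c["fy"],1]); o=-R.T@t
    return o+d*(z-o[2])/d[2]
def proj(c,X):
    p=c["R"]@np.array(X)+c["t"]; return np.array([c["fx"]*p[0]/p[2]+c["cx"],c["fy"]*p[1]/p[2]+c["cy"]])
E
python3 - <<'E'
from h import *
c=cams.get_calibration("side")
def q(n,u,v,z): print(n,ray(c,(230+(u+.5)/3.7-.5,150+(v+.5)/3.7-.5),z).round(4))
q("baseL back",122,500,.012);q("baseL front",255,557,.008);q("baseR front",515,140,.01)
q("fix",297,233,.084);q("fix",323,200,.084);q("fix",393,230,.084);q("fix",393,252,.084)
for p in((252,222),(424,268),(396,320),(225,266)): q("long",*p,.085)
for p in((205,316),(281,352)): q("plate outer top",*p,.12)
for p in((352,152),(433,182),(405,215),(326,185)): q("short",*p,.09)
q("endblk",145,460,.07);q("endblk",238,503,.07)
E
```

```text
baseL back [0.5278 0.1519 0.012 ]
baseL front [0.4253 0.1344 0.008 ]
baseR front [ 0.5107 -0.3716  0.01  ]
fix [ 0.5456 -0.0802  0.084 ]
fix [ 0.5525 -0.1245  0.084 ]
fix [ 0.487  -0.1255  0.084 ]
fix [ 0.4729 -0.104   0.084 ]
long [ 0.5813 -0.0698  0.085 ]
long [ 0.4435 -0.1011  0.085 ]
long [ 0.4302 -0.0424  0.085 ]
long [ 0.5667 -0.0176  0.085 ]
plate outer top [0.5203 0.06   0.12  ]
plate outer top [0.4572 0.0578 0.12  ]
short [ 0.5647 -0.183   0.09  ]
short [ 0.4894 -0.1873  0.09  ]
short [ 0.4854 -0.1399  0.09  ]
short [ 0.5572 -0.1353  0.09  ]
endblk [0.5017 0.1501 0.07  ]
endblk [0.4297 0.1428 0.07  ]
```

Candidates for the long offcut: the bare timber block in the near (+y, left) bay at side (318,224), the shorter timber block at side (332,204), and the blue (257,328) and orange (397,227) look-alikes. The crop shows the timber at (318,224) is the long one. It projects as about 140 x 58 mm, so the left jaw is the one to open. I'll move over now with the gripper shut.

>>> {"fn": "arm_command", "kwargs": {
  "deltas": [
    [-1,0.3,-0.3,-0.1,0,0,-0.23],
    [-1,0.6,-0.6,-0.2,0,0,-0.46],
    [-1,0.9,-0.9,-0.2,0,0,-0.7],
    [-1,0.9,-0.9,-0.2,0,0,-0.9],
    [-1,0.9,-0.9,-0.2,0,0,-0.9]
  ]
}}

```text
clock: 0.72
position: [0.3035, -0.4075, 0.2388]
tool_rot: [3.142, 0.0, 1.078]
force: [0.4, -0.1, -0.2]
grip_width: 0.0003
```

```bash
cat >> h.py <<'E'
from scipy.spatial.transform import Rotation as Ro
C=np.array([.520,-.113]); YAW=.168
def go(p,yaw=None):
    s=telemetry.observe(); R=Ro.from_euler("xyz",s["tool_rot"])
    yaw=YAW+np.pi/2 if yaw is None else yaw
    T=Ro.from_euler("xyz",[np.pi,0,yaw])
    print("t",s["clock"].__round__(3) if hasattr(s["clock"],"__round__") else s["clock"],"pos",s["position"].round(4),"rot",s["tool_rot"].round(3),"F",s["force"].round(1),"q",s["qpos"].round(2))
    print("shift",(R.inv().apply(np.array(p)-s["position"])/.15).round(3),"turn",((R.inv()*T).as_rotvec()/(np.pi/4)).round(3))
def cl(x,y): # clamp->world
    c,s=np.cos(YAW),np.sin(YAW); return C+[c*x-s*y,s*x+c*y]
E
python3 -c "
from h import *
go([*cl(0,.11),.26])"
```

```text
t 0.725 pos [ 0.3035 -0.4075  0.2388] rot [3.142 0.    1.078] F [ 0.4 -0.1 -0.2] q [ 1.01  0.31 -0.25  1.86  0.09  0.98  0.23]
shift [ 2.991 -0.108 -0.142] turn [ 0.     0.    -0.842]
```

>>> {"fn": "arm_command", "kwargs": {
  "deltas": [
    [-1,0.3,0,-0.1,0,0,-0.2],
    [-1,0.6,0,-0.1,0,0,-0.4],
    [-1,0.9,0,-0.15,0,0,-0.6],
    [-1,1,0,-0.15,0,0,-0.84],
    [-1,1,0,-0.15,0,0,-0.84]
  ]
}}

```text
clock: 1.35
position: [0.3744, -0.2759, 0.261]
tool_rot: [-3.142, -0.0, 1.733]
force: [-0.7, -0.5, -0.1]
grip_width: -0.0
```

```bash
python3 -c "
from h import *
go([*cl(0,.11),.26])"
```

```text
t 1.35 pos [ 0.3744 -0.2759  0.261 ] rot [-3.142 -0.     1.733] F [-0.7 -0.5 -0.1] q [ 0.89  0.23 -0.45  1.92  0.12  1.02  0.55]
shift [1.648 1.129 0.008] turn [-0.    -0.001 -0.007]
```

>>> {"fn": "arm_command", "kwargs": {
  "deltas": [
    [-1,0.3,0.3,0,0,0,0],
    [-1,0.6,0.6,0,0,0,0],
    [-1,0.9,0.9,0,0,0,0],
    [-1,0.9,0.9,0,0,0,0]
  ]
}}

```text
clock: 1.85
position: [0.4868, -0.1178, 0.2607]
tool_rot: [3.141, -0.002, 1.734]
force: [-1.1, -1.7, -0.7]
grip_width: -0.0004
```

```bash
python3 -c "
from h import *
import cv2
go([*cl(0,.11),.26])
for n in ('wrist','side'): cv2.imwrite(f'pics/{n}1.png',cams.grab_frame(n))
c=cams.get_calibration('wrist');np.save('w1.npy',c,allow_pickle=True)
for y in (.095,.138,.163,.26): print(y,proj(c,[*cl(0,y),.09]).round())"
```

```text
t 1.85 pos [ 0.4868 -0.1178  0.2607] rot [ 3.141e+00 -2.000e-03  1.734e+00] F [-1.1 -1.7 -0.7] q [ 0.56  0.3  -0.55  1.83  0.18  1.05  0.11]
shift [0.729 0.219 0.006] turn [ 0.    -0.002 -0.007]
0.095 [351.  90.]
0.138 [352.  47.]
0.163 [353.  21.]
0.26 [355. -92.]
```

View pics/wrist1.png

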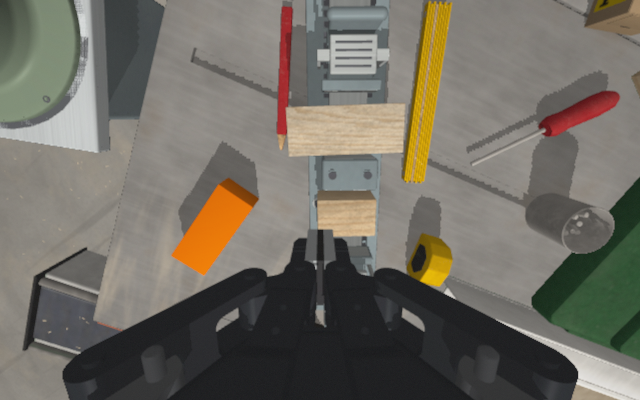

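```bash
python3 -c "
import cv2
a=cv2.imread('pics/wrist1.png')[0:200,270:450]; cv2.imwrite('pics/w1c.png',cv2.resize(a,None,fx=3,fy=3,interpolation=2))"
```

```text
(no output)
```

View pics/w1c.png

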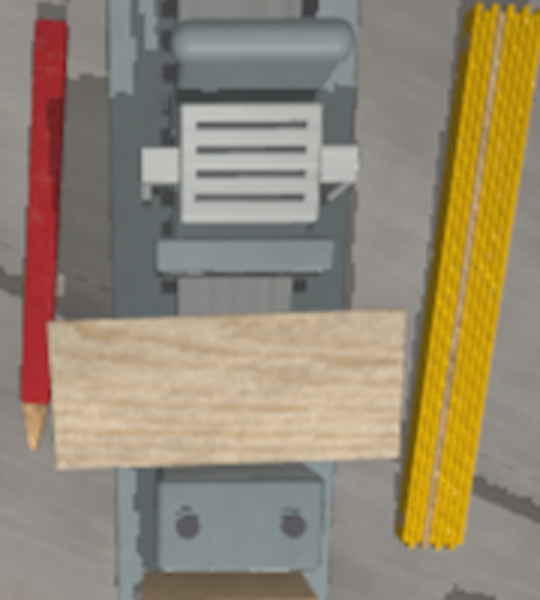

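```bash
python3 -c "
from h import *
c=np.load('w1.npy',allow_pickle=True).item()
def w(u,v,z): return ray(c,(270+(u+.5)/3-.5,(v+.5)/3-.5),z)
P=np.array([w(*p,.09) for p in((180,104),(322,104),(318,221),(182,222))]);print(P.round(4));m=P.mean(0);print('paddle',m)
print('yaw across',np.arctan2(*(P[1]-P[0]+P[2]-P[3])[[1,0]]),'along',np.arctan2(*( -(P[0]-P[3]+P[1]-P[2])[:2])*[1,-1]))
a=w(158,482,.084),w(322,478,.084),w(322,568,.084),w(162,570,.084)
print('fixed',np.mean(a,0), np.array(a).round(3))
print('plate in', w(176,52,.118),w(352,55,.118)); print('face',w(158,272,.077),w(333,272,.077))
print('clampframe paddle',Ro.from_euler('z',-YAW).apply(m-[*C,0]))
"
```

```text
[[ 0.4704  0.0317  0.09  ]
 [ 0.5206  0.0398  0.09  ]
 [ 0.5275  0.0016  0.09  ]
 [ 0.4778 -0.0067  0.09  ]]
paddle [0.49908465 0.0166185  0.09      ]
yaw across 0.1634455159865921 along 0.183853957623184
fixed [ 0.52195243 -0.11729912  0.084     ] [[ 0.485 -0.105  0.084]
 [ 0.551 -0.093  0.084]
 [ 0.559 -0.13   0.084]
 [ 0.493 -0.142  0.084]]
plate in [0.46683322 0.03947688 0.118     ] [0.52324674 0.04771075 0.118     ]
face [ 0.47171752 -0.0244151   0.077     ] [ 0.53939431 -0.0134803   0.077     ]
clampframe paddle [0.00105273 0.13129089 0.09      ]
```

```bash
sed -i 's/^C=.*; YAW/C=np.array([.522,-.1173]); YAW/' h.py; python3 -c "
from h import *
go([*cl(0,.137),.13])"
```

```text
t 1.95 pos [ 0.4851 -0.1211  0.2606] rot [-3.141 -0.     1.731] F [-0.8  0.3 -0.7] q [ 0.56  0.3  -0.54  1.84  0.18  1.05  0.11]
shift [0.899 0.241 0.871] turn [-0.001 -0.    -0.009]
```

>>> {"fn": "arm_command", "kwargs": {
  "deltas": [
    [-1,0.3,0.08,0,0,0,0],
    [-1,0.6,0.16,0,0,0,0],
    [-1,0.9,0.24,0,0,0,-0.01],
    [-1,0.9,0.24,0.2,0,0,-0.01],
    [-1,0.9,0.24,0.4,0,0,-0.01],
    [-1,0.9,0.24,0.6,0,0,-0.01],
    [-1,0.9,0.24,0.7,0,0,-0.01],
    [-1,0.9,0.24,0.7,0,0,-0.01]
  ]
}}

```text
clock: 2.95
position: [0.4979, 0.0178, 0.1557]
tool_rot: [-3.14, 0.0, 1.742]
force: [0.5, -0.1, 0.6]
grip_width: -0.0001
```

```bash
python3 -c "
from h import *
import cv2
go([*cl(0,.137),.107])
for n in ('wrist','side'): cv2.imwrite(f'pics/{n}2.png',cams.grab_frame(n))
a=cv2.imread('pics/side2.png')[170:320,220:400]; b=cv2.imread('pics/wrist2.png')[100:400,200:460]
cv2.imwrite('pics/c2.png',np.hstack([cv2.resize(a,(480,400),interpolation=2),cv2.resize(b,(320,400))]))"
```

```text
t 2.95 pos [0.4979 0.0178 0.1557] rot [-3.14   0.     1.742] F [ 0.5 -0.1  0.6] q [ 0.28  0.44 -0.56  1.96  0.31  0.83 -0.28]
shift [-0.001  0.008  0.325] turn [-0.002  0.     0.004]
```

View pics/c2.png

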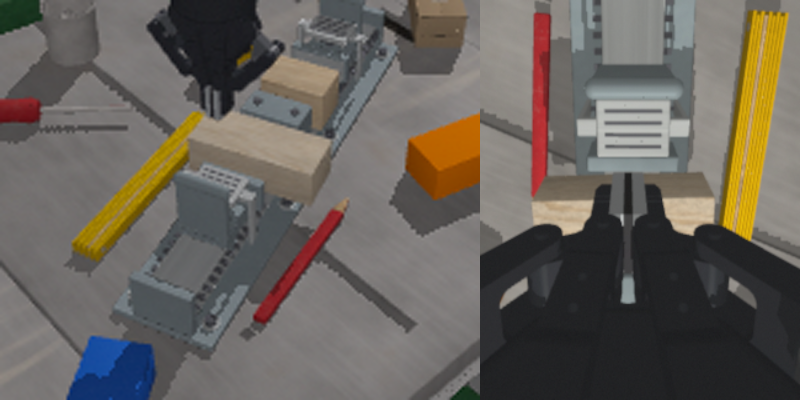

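```bash
python3 -c "
from h import *
print(proj(cams.get_calibration('side'),[.498,.018,.139]))
c=cams.get_calibration('side');print(proj(c,[.499,.0166,.09]))
c=cams.get_calibration('wrist');print(proj(c,[.499,.0166,.09]),proj(c,[.498,.018,.139]))
u=ray(c,(200+633/1-480*1 if 0 else 200+(633-480)*260/320,100+130*.75),.09);print(u)"
```

```text
[301.86015033 223.70104839]
[302.45067272 237.11730001]
[320.26572943 200.80772775] [319.34040514 219.69874494]
[0.50194923 0.02017365 0.09      ]
```

```bash
python3 -c "
import cv2
a=cv2.imread('pics/side2.png')[165:265,260:380]
a=cv2.resize(a,None,fx=6,fy=6,interpolation=0)
cv2.circle(a,(int(42*6),int(58.7*6)),4,(0,0,255),1)
cv2.imwrite('pics/c3.png',a)"
```

```text
(no output)
```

View pics/c3.png

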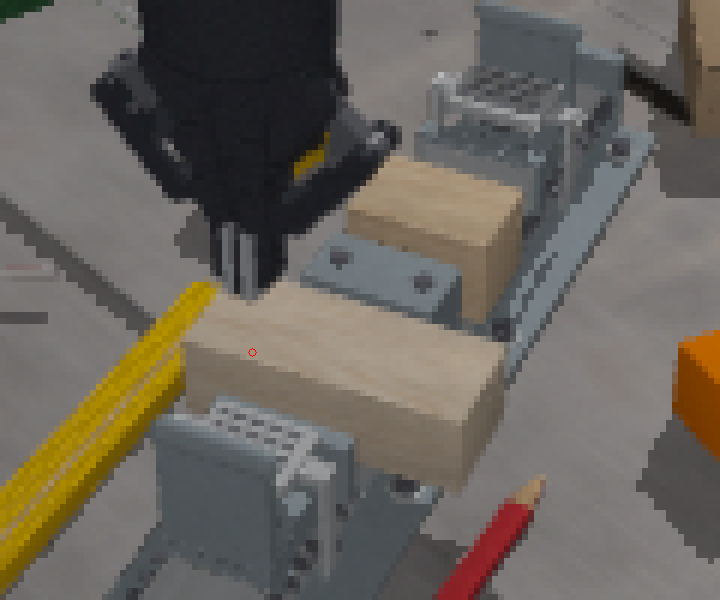

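```bash
python3 -c "
from h import *
import cv2
a=cams.get_calibration('side');b=cams.get_calibration('wrist')
print('wcam',-b['R'].T@b['t'],b['R'][2])
for z in (.12,.13,.14,.15,.16,.17,.18): print(z,ray(a,(301,214.5),z).round(3),proj(b,[.498,.018,z]).round(1),proj(b,[.5,.007,z]).round(1))
i=cv2.imread('pics/wrist2.png')[180:330,260:380];cv2.imwrite('pics/c4.png',cv2.resize(i,None,fx=4,fy=4,interpolation=0))"
```

```text
wcam [0.4859584  0.08875243 0.32234964] [ 0.0482184  -0.27349594 -0.96066381]
0.12 [ 0.535 -0.026  0.12 ] [319.4 210.6] [319.5 224.2]
0.13 [ 0.528 -0.017  0.13 ] [319.4 215.2] [319.5 229.3]
0.14 [ 0.521 -0.008  0.14 ] [319.3 220.2] [319.5 234.9]
0.15 [0.513 0.001 0.15 ] [319.3 225.8] [319.5 241.1]
0.16 [0.506 0.01  0.16 ] [319.3 231.9] [319.4 248. ]
0.17 [0.499 0.019 0.17 ] [319.3 238.7] [319.4 255.6]
0.18 [0.492 0.028 0.18 ] [319.2 246.4] [319.4 264.2]
```

View pics/c4.png

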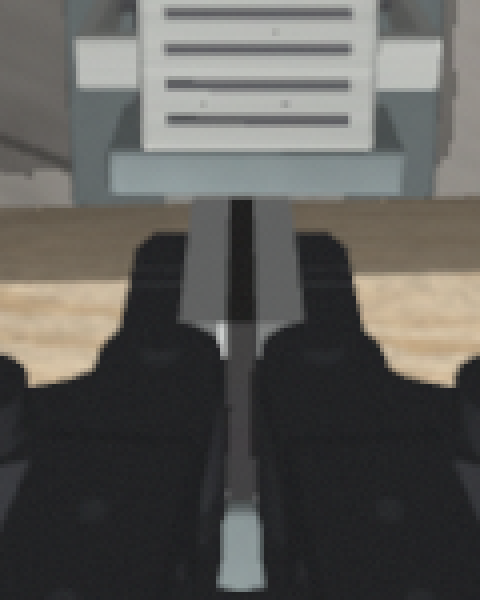

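```bash
python3 -c "
from h import *
a=cams.get_calibration('side');b=cams.get_calibration('wrist')
print('side cam',-a['R'].T@a['t'])
s=telemetry.observe();print(s['position'],s['grip_width'])
for z in (.13,.14,.15,.16,.17,.18): print(z,proj(b,[.496,.029,z]).round(1),proj(a,[.496,.029,z]).round(1),proj(a,[.4998,.007,z]).round(1))
# width of pads etc: TCP axis in side view
for z in (.139,.2,.3,.4): print(z,proj(a,[.498,.018,z]).round(1))
"
```

```text
side cam [0.05142414 0.57573754 0.78500017]
[0.49870842 0.01842781 0.15700156] -5.6493162906513795e-05
0.13 [319.2 200.7] [300. 229.] [304.  223.7]
0.14 [319.2 205. ] [299.8 226.1] [303.9 220.8]
0.15 [319.2 209.9] [299.7 223.2] [303.8 217.8]
0.16 [319.2 215.2] [299.6 220.2] [303.7 214.9]
0.17 [319.1 221.2] [299.4 217.1] [303.6 211.8]
0.18 [319.1 228. ] [299.3 214.1] [303.4 208.8]
0.139 [301.9 223.7]
0.2 [301.1 205.1]
0.3 [299.7 171.1]
0.4 [298.1 131.6]
```

View pics/side2.png

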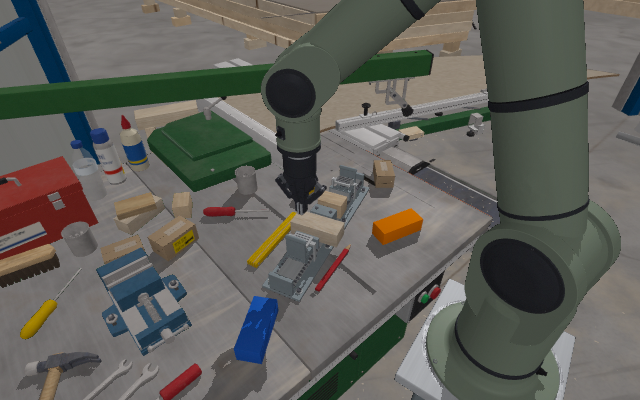

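>>> {"fn": "arm_command", "kwargs": {
  "deltas": [
    [-1,0,0,0.1,0,0,0],
    [-1,0,0,0.2,0,0,0],
    [-1,0,0,0.2,0,0,0]
  ]
}}

```text
clock: 3.42
position: [0.4975, 0.0189, 0.125]
tool_rot: [-3.14, -0.0, 1.745]
force: [0.6, -0.4, -0.7]
grip_width: -0.0
```

```bash
python3 -c "
from h import *
import cv2
print([x for x in dir(bot) if x[0]!='_'])
go([*cl(0,.137),.107])
w=cams.grab_frame('wrist');s=cams.grab_frame('side');sc=cams.grab_frame('scene')
a=cv2.resize(s[165:265,260:360],(400,400),interpolation=2); b=cv2.resize(w[150:300,245:395],(400,400),interpolation=2)
cv2.imwrite('pics/c5.png',np.hstack([a,b]));cv2.imwrite('pics/scene5.png',cv2.resize(sc[150:270,250:410],None,fx=4,fy=4,interpolation=2))
print(proj(cams.get_calibration('scene'),[.498,.018,.11]))"
```

```text
['IKError', 'tips_ahead']
t 3.425 pos [0.4975 0.0189 0.125 ] rot [-3.14  -0.     1.745] F [ 0.6 -0.4 -0.7] q [ 0.26  0.49 -0.54  1.99  0.35  0.76 -0.32]
shift [-0.01   0.009  0.12 ] turn [-0.003 -0.     0.008]
[300.5135699  173.76518205]
```

View pics/c5.png

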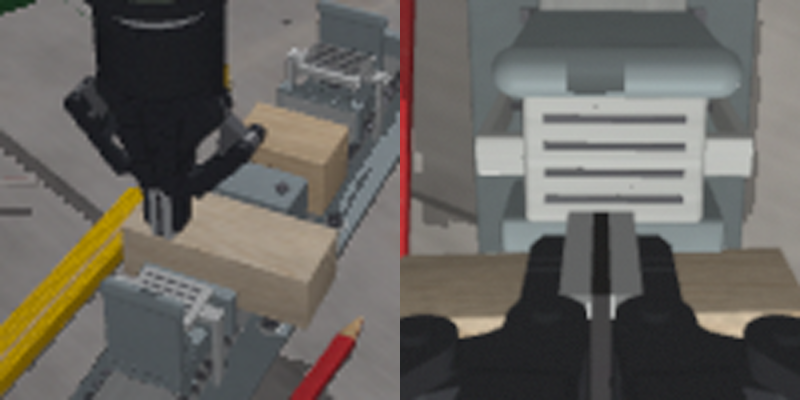

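View pics/scene5.png

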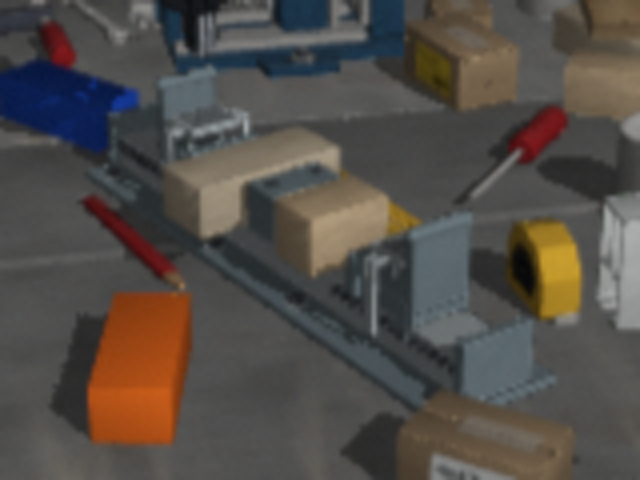

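```bash
python3 -c "
from h import *
import cv2
cv2.imwrite('pics/scene6.png',cams.grab_frame('scene')); go([.5,0,.1])
"
```

```text
t 3.625 pos [0.4985 0.0191 0.1265] rot [ 3.141 -0.     1.745] F [-0.   0.2 -0.3] q [ 0.26  0.48 -0.54  1.98  0.35  0.77 -0.32]
shift [-0.127 -0.012  0.176] turn [ 0.    -0.     0.008]
```

View pics/scene6.png

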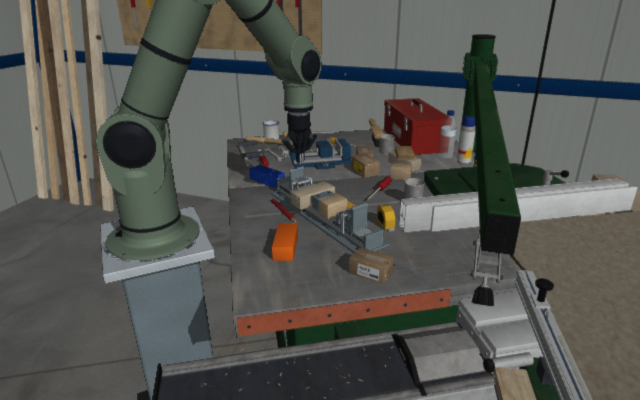

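```bash
python3 -c "
import cv2
a=cv2.imread('pics/scene6.png')[120:200,265:345]
cv2.imwrite('pics/c6.png',cv2.resize(a,None,fx=7,fy=7,interpolation=0))
"
```

```text
(no output)
```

View pics/c6.png

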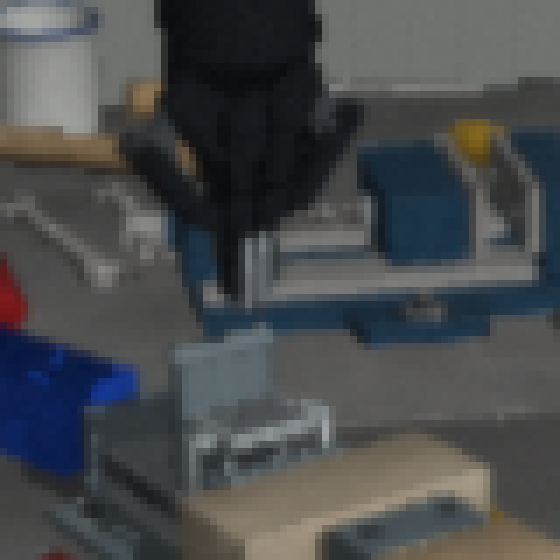

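```bash
python3 -c "
from h import *
import cv2
a=cams.get_calibration('side');b=cams.get_calibration('scene')
def P(c): return np.array([[c['fx'],0,c['cx']],[0,c['fy'],c['cy']],[0,0,1]])@np.c_[c['R'],c['t']]
def tri(p,q):
  X=cv2.triangulatePoints(P(a),P(b),np.array(p,float),np.array(q,float)).ravel();X=X[:3]/X[3];print(X.round(4),proj(a,X)-p,proj(b,X)-q)
tri((300.75,223),(301.1,163.6))
tri((303.5,237),(302,180))
"
```

```text
[0.501  0.0209 0.1446] [-0.60305581 -0.77251866] [-0.36155273  0.32697313]
[0.4998 0.0124 0.088 ] [-0.31327292 -0.38000637] [-0.19325066  0.16336576]
```

The scene and side triangulation puts the fingertips at about z = 0.143 with the TCP at z = 0.125. That is about 35 mm higher than tips_ahead implies, while x and y agree. I'll go down in small steps and watch the force.

>>> {"fn": "arm_command", "kwargs": {
  "deltas": [
    [-1,0,0,0.05,0,0,0],
    [-1,0,0,0.1,0,0,0],
    [-1,0,0,0.14,0,0,0]
  ]
}}

```text
clock: 4.0
position: [0.4981, 0.019, 0.1046]
tool_rot: [-3.141, -0.0, 1.745]
force: [-0.0, 0.2, -0.9]
grip_width: -0.0002
```

>>> {"fn": "arm_command", "kwargs": {
  "deltas": [
    [-1,0,0,0.03,0,0,0],
    [-1,0,0,0.06,0,0,0],
    [-1,0,0,0.06,0,0,0]
  ]
}}

```text
clock: 4.38
position: [0.4981, 0.019, 0.0959]
tool_rot: [-3.141, -0.0, 1.745]
force: [-0.0, -0.2, 0.4]
grip_width: 0.0002
```

```bash
python3 -c "
from h import *
import cv2
go([*cl(0,.137),.07])
w=cams.grab_frame('wrist');s=cams.grab_frame('side')
a=cv2.resize(s[165:265,260:360],(400,400),interpolation=2); b=cv2.resize(w[150:300,245:395],(400,400),interpolation=2)
cv2.imwrite('pics/c7.png',np.hstack([a,b]))"
```

```text
t 4.375 pos [0.4981 0.019  0.0959] rot [-3.141 -0.     1.745] F [-0.  -0.2  0.4] q [ 0.23  0.53 -0.51  2.01  0.4   0.7  -0.36]
shift [-0.009  0.005  0.173] turn [-0.001 -0.     0.008]
```

View pics/c7.png

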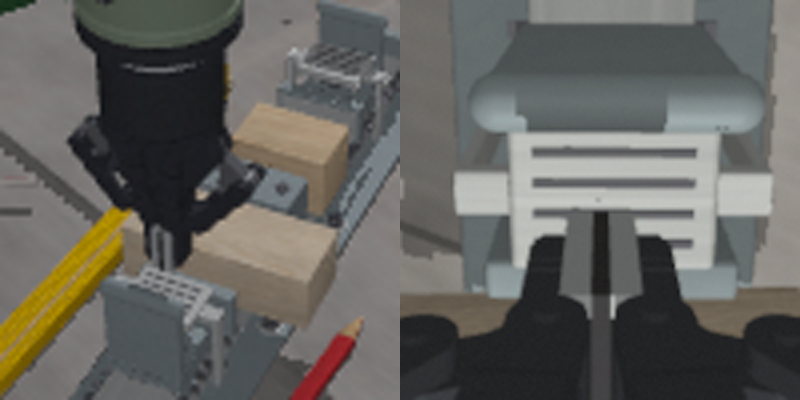

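>>> {"fn": "arm_command", "kwargs": {
  "deltas": [
    [-1,0,0,0.04,0,0,0],
    [-1,0,0,0.08,0,0,0],
    [-1,0,0,0.12,0,0,0],
    [-1,0,0,0.12,0,0,0]
  ]
}}

```text
clock: 4.97
position: [0.4979, 0.019, 0.0776]
tool_rot: [-3.141, -0.0, 1.745]
force: [-0.3, -0.2, 0.3]
grip_width: -0.0002
```

>>> {"fn": "arm_command", "kwargs": {
  "deltas": [
    [-1,0,0,0.02,0,0,0],
    [-1,0,0,0.04,0,0,0],
    [-1,0,0,0.04,0,0,0]
  ]
}}

```text
clock: 5.35
position: [0.4982, 0.019, 0.072]
tool_rot: [-3.141, -0.0, 1.745]
force: [0.7, -0.6, 0.4]
grip_width: 0.0001
```

>>> {"fn": "arm_command", "kwargs": {
  "deltas": [
    [-1,0,0,0.02,0,0,0],
    [-1,0,0,0.04,0,0,0],
    [-1,0,0,0.04,0,0,0]
  ]
}}

```text
clock: 5.72
position: [0.4983, 0.0189, 0.0661]
tool_rot: [3.142, 0.0, 1.745]
force: [-0.5, -1.7, 2.9]
grip_width: -0.0003
```

```bash
python3 -c "
from h import *
import cv2
go([*cl(0,.137),.07])
w=cams.grab_frame('wrist');s=cams.grab_frame('side')
a=cv2.resize(s[165:265,260:360],(400,400),interpolation=2); b=cv2.resize(w[150:300,245:395],(400,400),interpolation=2)
cv2.imwrite('pics/c8.png',np.hstack([a,b]))"
```

```text
t 5.725 pos [0.4983 0.0189 0.0661] rot [3.142 0.    1.745] F [-0.5 -1.7  2.9] q [ 0.21  0.58 -0.48  2.03  0.44  0.64 -0.39]
shift [-0.008  0.004 -0.026] turn [0.    0.    0.008]
```

View pics/c8.png

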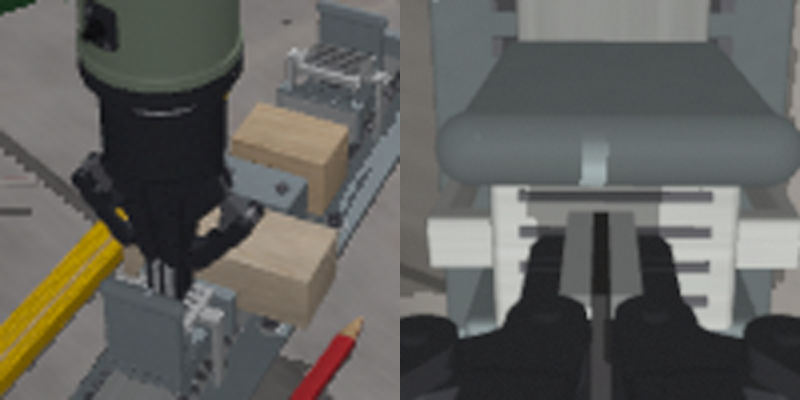

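>>> {"fn": "arm_command", "kwargs": {
  "deltas": [
    [-1,0,0,0.02,0,0,0],
    [-1,0,0,0.04,0,0,0],
    [-1,0,0,0.06,0,0,0],
    [-1,0,0,0.06,0,0,0]
  ]
}}

```text
clock: 6.32
position: [0.4983, 0.0189, 0.057]
tool_rot: [3.142, 0.0, 1.745]
force: [0.6, -1.7, 6.0]
grip_width: -0.0001
```

>>> {"fn": "arm_command", "kwargs": {
  "deltas": [
    [-1,0,0,0.015,0,0,0],
    [-1,0.03,0,0.015,0,0,0],
    [-1,0.07,0,0.015,0,0,0],
    [-1,0.11,0,0.015,0,0,0],
    [-1,0.15,0,0.015,0,0,0],
    [-1,0.19,0,0.015,0,0,0],
    [-1,0.19,0,0.015,0,0,0]
  ]
}}

```text
clock: 7.2
position: [0.4935, 0.0476, 0.0553]
tool_rot: [3.141, -0.0, 1.746]
force: [-4.2, 2.3, 16.5]
grip_width: 0.0002
```

```bash
python3 -c "
from h import *
import cv2
go([*cl(0,.220),.055])
w=cams.grab_frame('wrist');s=cams.grab_frame('side')
a=cv2.resize(s[165:265,260:360],(400,400),interpolation=2); b=cv2.resize(w[100:300,220:420],(400,400),interpolation=2)
cv2.imwrite('pics/c9.png',np.hstack([a,b]))"
```

```text
t 7.2 pos [0.4935 0.0476 0.0553] rot [ 3.141 -0.     1.746] F [-4.2  2.3 16.5] q [ 0.14  0.59 -0.47  2.04  0.45  0.61 -0.47]
shift [0.351 0.006 0.002] turn [ 0.001 -0.     0.009]
```

View pics/c9.png

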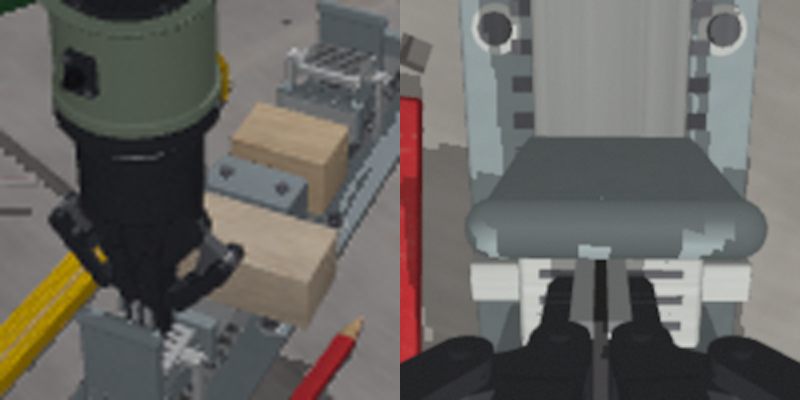

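>>> {"fn": "arm_command", "kwargs": {
  "deltas": [
    [-1,0.04,0,-0.003,0,0,0],
    [-1,0.08,0,-0.003,0,0,0],
    [-1,0.13,0,-0.003,0,0,0],
    [-1,0.18,0,-0.003,0,0,0],
    [-1,0.23,0,-0.003,0,0,0],
    [-1,0.28,0,-0.003,0,0,0],
    [-1,0.31,0,-0.003,0,0,0],
    [-1,0.31,0,-0.003,0,0,0]
  ]
}}

```text
clock: 8.3
position: [0.4854, 0.093, 0.0554]
tool_rot: [3.141, 0.0, 1.746]
force: [-0.8, -0.1, 7.3]
grip_width: -0.0001
```

```bash
python3 -c "
from h import *
import cv2
go([*cl(0,.220),.055])
w=cams.grab_frame('wrist');s=cams.grab_frame('side')
a=cv2.resize(s[205:305,250:350],(400,400),interpolation=2); b=cv2.resize(w[100:300,220:420],(400,400),interpolation=2)
cv2.imwrite('pics/c10.png',np.hstack([a,b]))"
```

```text
t 8.3 pos [0.4854 0.093  0.0554] rot [3.141 0.    1.746] F [-0.8 -0.1  7.3] q [ 0.04  0.59 -0.47  2.04  0.45  0.61 -0.56]
shift [0.044 0.006 0.003] turn [0.001 0.    0.009]
```

View pics/c10.png

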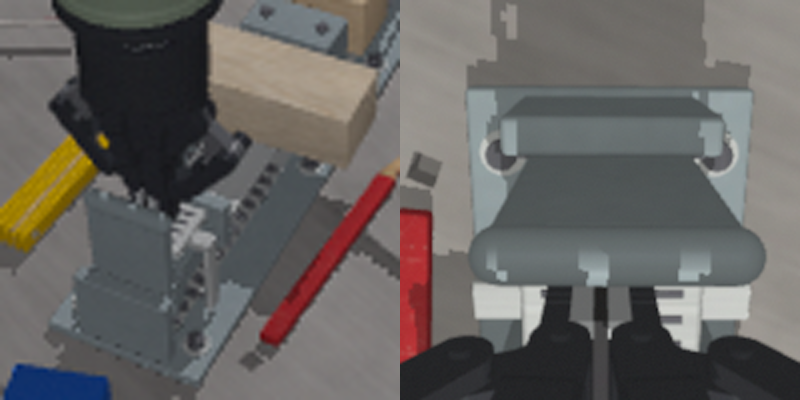

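>>> {"fn": "arm_command", "kwargs": {
  "deltas": [
    [-1,0.02,0,0,0,0,0],
    [-1,0.04,0,0,0,0,0],
    [-1,0.05,0,0,0,0,0],
    [-1,0.05,0,0,0,0,0]
  ]
}}

```text
clock: 8.9
position: [0.4842, 0.0997, 0.0554]
tool_rot: [3.141, 0.001, 1.745]
force: [0.9, -4.3, 7.7]
grip_width: 0.0001
```

>>> {"fn": "arm_command", "kwargs": {
  "deltas": [
    [-1,0.01,0,0,0,0,0],
    [-1,0.02,0,0,0,0,0],
    [-1,0.03,0,0,0,0,0],
    [-1,0.03,0,0,0,0,0]
  ]
}}

```text
clock: 9.4
position: [0.4838, 0.1016, 0.0554]
tool_rot: [-3.141, 0.004, 1.743]
force: [4.7, -18.8, 10.2]
grip_width: 0.0004
```

>>> {"fn": "arm_command", "kwargs": {
  "deltas": [
    [-1,-0.015,0,0,0,0,0],
    [-1,-0.015,0,-0.1,0,0,0],
    [-1,-0.02,0,-0.2,0,0,0],
    [-1,-0.03,0,-0.35,0,0,0],
    [-1,-0.03,0,-0.6,0,0,0],
    [-1,-0.03,0,-0.9,0,0,0],
    [-1,-0.03,0,-1,0,0,0]
  ]
}}

```text
clock: 10.28
position: [0.4846, 0.1008, 0.2082]
tool_rot: [3.138, -0.0, 1.746]
force: [-0.1, -0.2, -0.4]
grip_width: 0.0003
```

>>> {"fn": "arm_command", "kwargs": {
  "deltas": [
    [-1,-0.3,0,-0.2,0,0,0],
    [-1,-0.6,0,-0.3,0,0,0],
    [-1,-0.8,0,-0.3,0,0,0],
    [-1,-0.8,0,-0.3,0,0,0]
  ]
}}

```text
clock: 10.78
position: [0.5046, -0.02, 0.2502]
tool_rot: [-3.141, 0.0, 1.742]
force: [-0.4, 0.0, 0.2]
grip_width: 0.0001
```

```bash
python3 -c "
from h import *
import cv2
go([*cl(0,.220),.055])
c=cams.get_calibration('wrist');np.save('w2.npy',c,allow_pickle=True)
w=cams.grab_frame('wrist');s=cams.grab_frame('side')
cv2.imwrite('pics/w11.png',w)
a=cv2.resize(s[165:305,235:375],(400,400),interpolation=2); b=cv2.resize(w[0:240,200:440],(400,400),interpolation=2)
cv2.imwrite('pics/c11.png',np.hstack([a,b]))"
```

```text
t 10.775 pos [ 0.5046 -0.02    0.2502] rot [-3.141  0.     1.742] F [-0.4  0.   0.2] q [ 0.37  0.33 -0.56  1.84  0.2   1.03 -0.1 ]
shift [0.808 0.009 1.301] turn [-0.001  0.     0.004]
```

View pics/c11.png

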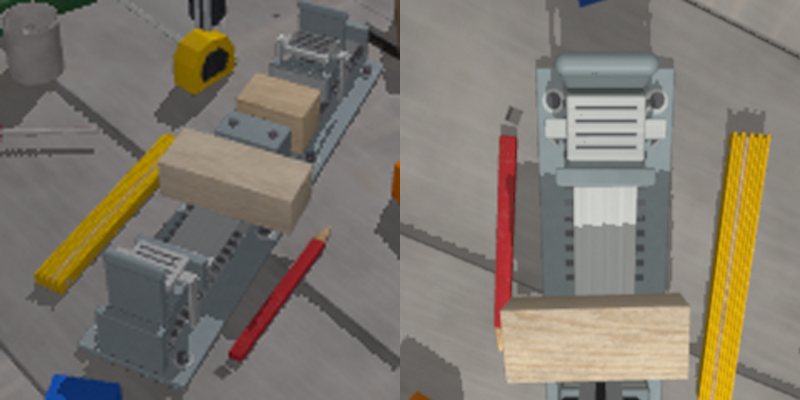

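```bash
python3 -c "
from h import *
c=np.load('w2.npy',allow_pickle=True).item()
for v in (95,127.5,160):
  X=ray(c,(323,v*.6),.09);print(X,Ro.from_euler('z',-YAW).apply(X-[*C,0]))
# long offcut corners z=.085
L=np.array([ray(c,(200+(u-400)*.6,v*.6),.085) for u,v in((500,308),(686,294),(690,377),(506,382))]);print('long now',L.mean(0))
c=np.load('w1.npy',allow_pickle=True).item()
L=np.array([ray(c,(270+u/3,v/3),.085) for u,v in((48,322),(405,310),(403,457),(56,470))]);print('long before',L.mean(0))
"
```

```text
[0.48539769 0.10762728 0.09      ] [0.00152329 0.22788087 0.09      ]
[0.48872708 0.0886791  0.09      ] [0.00163746 0.20864274 0.09      ]
[0.49217852 0.06903628 0.09      ] [0.00175582 0.18869936 0.09      ]
long now [ 0.50717742 -0.05806811  0.085     ]
long before [ 0.50679139 -0.06500102  0.085     ]
```

```bash
python3 -c "
from h import *
print(job.job_done())"
```

```text
the job is handed in; nothing more can be done
None
```

I opened the left bay, where the long offcut lies, and handed the job in at about 11 s of the 32 s. The job reports no verdict, so success rests on my own checks below.

**What I did:** With the gripper shut, I pressed the left release paddle down. Keeping it pressed, I pushed the push plate outward until it stopped at its end block. The outward reaction rose to about 19 N and the jaw stopped following. I then eased off, lifted straight up and moved clear.

**Last checks:**
- **Jaw:** in the last wrist picture the paddle's middle is 0.209 m from the clamp's middle. That puts the jaw at about 0.11 m, which is fully back.
- **Paddle and contact:** the paddle looks up again, and the tool force is about 0.
- **Other things:** the other jaw, the short offcut, the pencil, the folding rule and the tape measure look unmoved in the side view. The screw box was outside the last pictures.

**What disagreed:**
- **Fingertip height:** the pictures and the touch on the paddle put the shut fingertips about 35–40 mm higher than `tips_ahead` implies. I went by force instead.
- **Long offcut position:** the two rough wrist-camera readings differ by about 7 mm. I took this as measuring error, since the offcut looks unmoved in the side view; it is within the 20 mm limit either way.
- **Downward force:** it briefly reached 16.5 N with the paddle on its stop.

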